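Line the kitchen tins up on the shelf by size, largest by the kettle

TASK

Tidy the four steel tins onto the low bamboo shelf: stand one in the middle of each black pad, in order of size, the largest at the end next to the kettle and each one smaller than the last towards the other end. Put the loose lid back on the open tin, seated fully home. Keep the tins upright all the while.

Things in the scene. Friction and masses are not known exactly. Their poses are not given: they have to be found in the camera images.
- tin_xl: closed brushed-steel tin, the largest of four: upright cylinder, 68 mm diameter, 135 mm high to the shoulder; its lid is fixed tight: a 5 mm rim 3 mm wider than the body and, centred on it, a black round knob 22 mm in diameter and 22 mm high (162 mm overall). Lift it by the knob or round the body. About 360 g. Origin: centre of its underside, z up.
- tin_l: open brushed-steel tin without its lid, the second largest of the four: upright hollow cylinder, 60 mm outer diameter, 105 mm high, wall and floor 3 mm, empty. Lift it round the body. About 200 g. Origin: centre of its underside, z up.
- tin_m: closed brushed-steel tin, the third largest of four: upright cylinder, 52 mm diameter, 80 mm high to the shoulder; its lid is fixed tight: a 5 mm rim 3 mm wider than the body and, centred on it, a black round knob 22 mm in diameter and 22 mm high (107 mm overall). Lift it by the knob or round the body. About 180 g. Origin: centre of its underside, z up.
- tin_s: closed brushed-steel tin, the smallest of four: upright cylinder, 44 mm diameter, 55 mm high to the shoulder; its lid is fixed tight: a 5 mm rim 3 mm wider than the body and, centred on it, a black round knob 22 mm in diameter and 22 mm high (82 mm overall). Lift it by the knob or round the body. About 110 g. Origin: centre of its underside, z up.
- lid: loose lid of the open tin, right way up: grey plug 50 mm wide, 12 mm deep, tapered to 43 mm at its foot, drops loosely into the 54 mm mouth; steel flange 63 mm wide, 5 mm thick, rests on the rim; black knob 22 mm wide, 22 mm high on top (39 mm overall). It cannot lift the tin. About 60 g. Origin: centre of the plug's foot, z up; seated, 93 mm above the tin's origin.
- pad1: round black pad, the leftmost (+y) as the robot sees it; 80 mm diameter, 3 mm thick, fixed on the bamboo shelf (100 x 420 mm, top 50 mm above the worktop, turned up to 0.1 rad), one of four alike in a straight row 95 mm apart. Origin: centre of its underside, upper face 3 mm above it. x points across the shelf away from the robot, y along the row to the left.
- pad2: round black pad, second from the left as the robot sees it; 80 mm diameter, 3 mm thick, fixed on the bamboo shelf (100 x 420 mm, top 50 mm above the worktop, turned up to 0.1 rad), one of four alike in a straight row 95 mm apart. Origin: centre of its underside, upper face 3 mm above it. x points across the shelf away from the robot, y along the row to the left.
- pad3: round black pad, third from the left as the robot sees it; 80 mm diameter, 3 mm thick, fixed on the bamboo shelf (100 x 420 mm, top 50 mm above the worktop, turned up to 0.1 rad), one of four alike in a straight row 95 mm apart. Origin: centre of its underside, upper face 3 mm above it. x points across the shelf away from the robot, y along the row to the left.
- pad4: round black pad, the rightmost (-y) as the robot sees it; 80 mm diameter, 3 mm thick, fixed on the bamboo shelf (100 x 420 mm, top 50 mm above the worktop, turned up to 0.1 rad), one of four alike in a straight row 95 mm apart. Origin: centre of its underside, upper face 3 mm above it. x points across the shelf away from the robot, y along the row to the left.
- kettle: steel electric kettle with black base, lid and handle, fixed, 136 mm in diameter, 190 mm high, handle away from the robot; it stands past one end of the shelf, left or right, about 190 mm from the nearest pad's centre. A white crock of utensils, 110 mm wide, 250 mm high, stands equally far past the other end. Origin: centre of its underside.
Not all that is in view belongs to the job. What is shaped like the tin_m but yellow is not meant. Leave any purple look-alike of the tin_s alone.

How it is judged:
By the outcome, as a careful person would: the job done as asked, in the order asked, and still so for the second after the job is handed in, with the robot touching nothing.
It also fails if it takes over 134 s, if anything falls off the work surface, if the arm or the gripper's body presses on something with over 40 N, if the wrist force passes 120 N, or if a joint passes its speed limit or range.

ROBOT

A 7-joint arm with a two-finger parallel gripper is mounted at the origin on the work surface. World frame = base frame: x ahead of the robot, y to its left, z up, the work surface at z = 0. Lengths are in m, angles in rad, forces in N, time in s.
With the tool pointing down it reaches from about 0.4 to 0.9 m from the base axis. Payload 5.5 kg.
Tool frame: the origin (TCP) lies midway between the tips of the shut fingers; the grasp point (between the pads) lies 19 mm behind it (manip.grip_depth is the distance from the TCP to the grasp point, in m); z points along the fingers, y is the line along which they close (so a half turn about z gives the same grasp; the last joint's range is limited). The gripper opens to 92 mm and grips with 3 to 60 N. Pads are 19 mm wide; open, the fingers measure 130 mm over their backs; the gripper's body (75 mm by 190 mm) begins 47 mm behind the grasp point.
Start: joints at [1.437, 0.501, -0.427, 1.55, 0.221, 1.138, -0.21], TCP at [0.251, -0.599, 0.227] pointing down, gripper open.
Joint ranges: [-2.88, 2.88], [-0.31, 2.03], [-1.54, 1.56], [0.2, 2.42], [-1.41, 4.55], [0.19, 2.02], [-2.57, 2.57]. Speed limits (rad/s): [2.57, 2.57, 3.14, 3.14, 3.14, 3.14, 3.14].

INTERFACE

Orientations are given as a unit quaternion [x, y, z, w].
In Python, from bench import manip, effector, viewer gives the robot as it stands. Calls block until the motion is done:
- manip.move_pose(position, orientation): joint-space move of the TCP to a pose.
- manip.servo_line(position, ori=None, vel=0.15): straight line of the TCP; ori=None keeps the orientation; vel is the mean speed in m/s.
- manip.movej(angles): joint-space move.
- effector.open_jaws() and effector.close(f_grip=None): open the fingers fully, or close them until they stop; f_grip is the grip in N (None keeps the last).
- manip.sleep(seconds).
- manip.solve_ik(position, orientation): joint angles nearest the present ones, or None.
- viewer.get_image(name): name is "scene" or "top" or "wrist"; returns the picture (480x640x3 uint8, red, green, blue); there is no depth.
- viewer.get_calibration(name): a dict with "vfov" (degrees; the focal length in pixels is half the picture's height over the tangent of half this angle, whatever the lens; pixels are square), "cx", "cy" (the principal point, pixels), "eye" and "attitude" of the camera in the world. Camera axes: x right, y down, z forward; pixel columns grow to the right and rows downward; lengths in m; the calibration is good to about 2 mm. A picture is of the moment at which its call begins: read the wrist's pose just before it. get_calibration takes no time and is no camera call; for the wrist camera it gives the pose at the moment of the call.
A pose or a line that the arm cannot do raises manip.PlanningError and nothing moves.
- manip.hand_in(): hands the job in; it is judged then, once.
Readings, each from a call of its own:
- manip.current_clock(): time.
- manip.current_q(): joint angles.
- manip.current_joint_velocities(): joint speeds.
- manip.current_tau(): joint torques, N m.
- manip.current_tool_pos(): TCP position.
- manip.current_tcp_rot(): TCP orientation.
- manip.current_force(): force on the tool from outside, world axes, zero at the start.
- manip.current_wrist_torque(): the same for the moment, N m.
- manip.current_finger_gap(): finger opening in m.
- manip.current_gripper_force(): force on a finger pad.
Only numpy, scipy, OpenCV 4.12 (cv2) and the standard library are available. Lean on these libraries where they do the work, as an engineer would, in place of code of your own. Each camera call takes 0.05 s, during which the arm holds its last target. There are 200 camera calls.

## Working session

There is one attempt and no reset: what is moved stays moved. The work goes in short steps, each a Python script; the robot and the scene stay as the last script left them, time stands still between calls to the robot, and variables do not carry over. Pictures are saved under pics/ and viewed, at most 14 in all, crops included, and the job is handed in when it is done.

```bash
mkdir -p pics; ls
python3 - <<'E'
from bench import manip, effector, viewer
import cv2
for n in ("scene","top"):
    im=viewer.get_image(n); cv2.imwrite(f"pics/{n}0.png",im[:,:,::-1]); print(n,viewer.get_calibration(n))
print(viewer.get_calibration("wrist"),manip.current_tcp_rot(),manip.current_clock())
E
```

```text
pics
scene {'vfov': 55.83115871637029, 'cx': 323.6647021312076, 'cy': 241.56642358788343, 'eye': array([1.17012479, 0.45589329, 0.83958308]), 'attitude': array([ 0.41638424,  0.81915798, -0.35189098, -0.17826134])}
top {'vfov': 48.906491619437446, 'cx': 320.1415633824621, 'cy': 246.51618725455097, 'eye': array([ 0.35731194, -0.01982925,  1.26981595]), 'attitude': array([ 0.70549273, -0.70496691,  0.04553131, -0.05682042])}
{'vfov': 58.14377695752135, 'cx': 315.1120270971917, 'cy': 246.69181104807615, 'eye': array([ 0.31851675, -0.57199922,  0.38405026]), 'attitude': array([ 0.82506748, -0.54891133, -0.07467685,  0.11128066])} [ 9.80378356e-01  1.97123127e-01 -1.46211188e-04 -8.54936927e-04] 0.1
```

View pics/scene0.png

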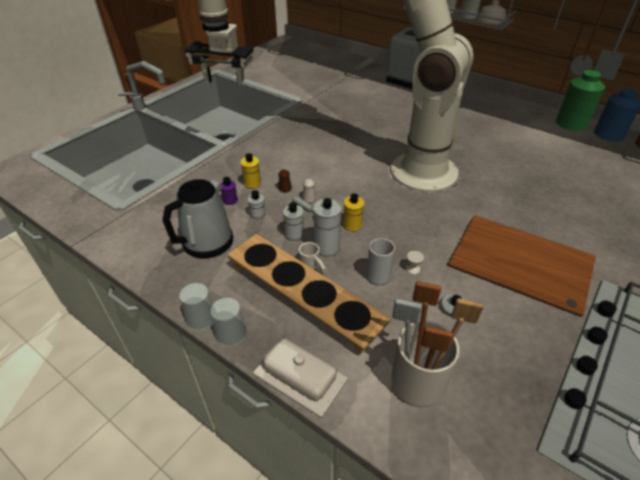

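View pics/top0.png

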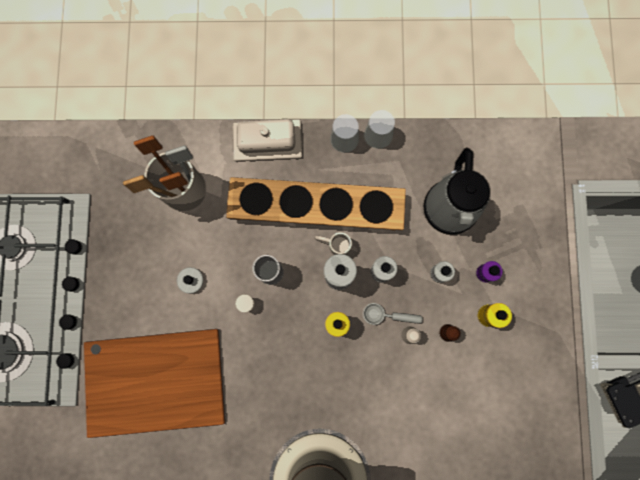

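The kettle is at the −y end, so XL goes on pad4, L on pad3, M on pad2 and S on pad1.

In the top picture the candidates are:
- **XL:** (340,270), the largest grey tin.
- **L:** the open one at (266,268).
- **M:** grey at (385,268). The M-shaped ones at (337,324) and (498,316) are yellow, so not meant.
- **S:** grey at (444,271). The one at (489,271) is purple, so left alone.
- **Lid:** (190,281).

In the scene picture the pads are at (261,255), (289,273), (319,293) and (352,316), with pad4 at (261,255).

I'll confirm this in one crop and triangulate.

```bash
cat > h.py <<'E'
import numpy as np, cv2
from scipy.spatial.transform import Rotation as R
from bench import manip, effector, viewer
def ray(c,uv):
    f=240/np.tan(np.radians(c["vfov"])/2)
    d=np.array([(uv[0]-c["cx"])/f,(uv[1]-c["cy"])/f,1.]); d=R.from_quat(c["attitude"]).apply(d)
    return np.array(c["eye"]),d/np.linalg.norm(d)
def proj(c,p):
    f=240/np.tan(np.radians(c["vfov"])/2)
    q=R.from_quat(c["attitude"]).inv().apply(np.asarray(p)-c["eye"])
    return q[...,:2]/q[...,2:]*f+[c["cx"],c["cy"]]
def tri(obs):
    A=np.zeros((3,3));b=np.zeros(3)
    for c,uv in obs:
        o,d=ray(c,uv);P=np.eye(3)-np.outer(d,d);A+=P;b+=P@o
    p=np.linalg.solve(A,b)
    return p,max(np.linalg.norm(proj(c,p)-uv) for c,uv in obs)
def onz(c,uv,z):
    o,d=ray(c,uv); return o+d*(z-o[2])/d[2]
def blob(im,uv,r=14,thr=60):
    """centroid of the dark blob nearest uv"""
    m=(im.max(2)<thr).astype(np.uint8); n,l,s,ce=cv2.connectedComponentsWithStats(m)
    k=[i for i in range(1,n) if s[i,4]>12 and np.hypot(*(ce[i]-uv))<r]
    if not k: return None
    i=max(k,key=lambda i:s[i,4]); return ce[i],s[i,4],s[i,2:4]
E
python3 - <<'E'
from h import *
I={n:cv2.imread(f"pics/{n}0.png") for n in("top","scene")}
C={n:viewer.get_calibration(n) for n in I}
P={"pad1":((256,199),(352,316)),"pad2":((296,201),(319,293)),"pad3":((336,204),(289,273)),"pad4":((376,206),(261,255)),
"xl":((340,270),(327,204)),"m":((385,268),(293,208)),"s":((445,271),(256,196)),"lid":((188,279),(456,301))}
for k,(a,b) in P.items():
    r=18 if k[0]=="p" else 7
    x=blob(I["top"],a,r); y=blob(I["scene"],b,r)
    print(k,x,y)
    if x and y: print("   ",*tri([(C["top"],x[0]),(C["scene"],y[0])]))
t=cv2.resize(I["top"][230:345,170:520],(0,0),fx=2.2,fy=2.2,interpolation=cv2.INTER_CUBIC)
s=cv2.resize(I["scene"][145:320,215:485],(0,0),fx=1.9,fy=1.9,interpolation=cv2.INTER_CUBIC)
o=np.zeros((t.shape[0]+s.shape[0],max(t.shape[1],s.shape[1]),3),np.uint8);o[:t.shape[0],:t.shape[1]]=t;o[t.shape[0]:,:s.shape[1]]=s
print(o.shape);cv2.imwrite("pics/crop.png",o)
E
```

```text
pad1 (array([255.66875, 198.47375]), np.int32(800), array([33, 32], dtype=int32)) (array([352.20451694, 315.38519448]), np.int32(797), array([36, 28], dtype=int32))
    [0.65052973 0.1524227  0.05111412] 0.2515572682274925
pad2 (array([295.49620253, 201.06202532]), np.int32(790), array([32, 31], dtype=int32)) (array([318.84017595, 293.52346041]), np.int32(682), array([33, 26], dtype=int32))
    [0.64402961 0.05793242 0.05131248] 0.21917830598565297
pad3 (array([335.59375, 203.68875]), np.int32(800), array([32, 32], dtype=int32)) (array([288.07325383, 273.46166951]), np.int32(587), array([31, 24], dtype=int32))
    [ 0.6375627  -0.03689744  0.05133796] 0.23915329499671836
pad4 (array([375.8275, 206.3825]), np.int32(800), array([33, 32], dtype=int32)) (array([259.85741811, 254.93063584]), np.int32(519), array([31, 21], dtype=int32))
    [ 0.63090276 -0.13162713  0.05151964] 0.25297808114924225
xl (array([340.08333333, 269.19444444]), np.int32(72), array([ 9, 10], dtype=int32)) (array([326.66666667, 203.15277778]), np.int32(72), array([ 8, 11], dtype=int32))
    [ 0.47206213 -0.04483972  0.15157284] 0.30966913600094514
m (array([385.47826087, 267.07246377]), np.int32(69), array([10,  9], dtype=int32)) (array([292.49230769, 206.61538462]), np.int32(65), array([ 8, 10], dtype=int32))
    [ 0.48209043 -0.14673844  0.09862558] 0.15501808033520575
s (array([445.50704225, 270.43661972]), np.int32(71), array([10, 10], dtype=int32)) (array([254.88, 194.5 ]), np.int32(50), array([7, 8], dtype=int32))
    [ 0.47735536 -0.28561742  0.07198698] 0.2030647515193549
lid (array([188.37313433, 279.65671642]), np.int32(67), array([10,  8], dtype=int32)) (array([453.87301587, 299.63492063]), np.int32(63), array([10, 12], dtype=int32))
    [0.46038859 0.30903447 0.02908117] 1.23271252813605
(585, 770, 3)
```

View pics/crop.png

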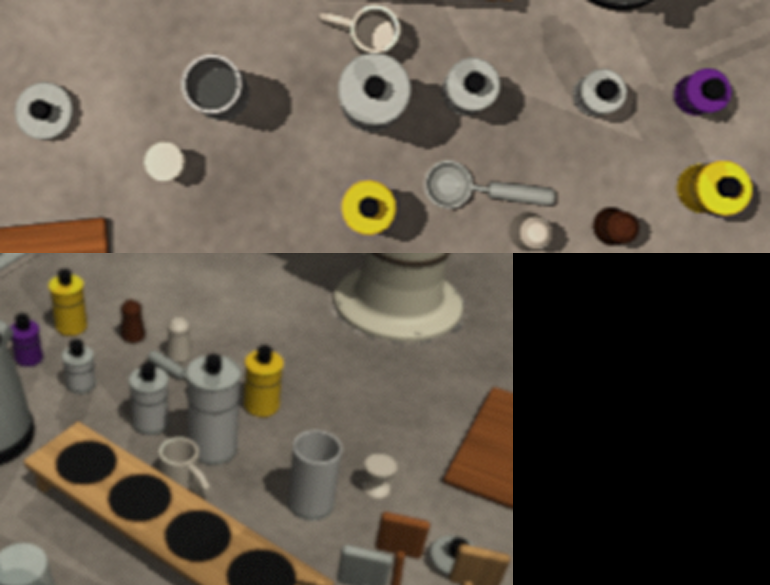

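Pads are 94.7 mm apart at z ≈ 51–53 mm. Knob centres come out at 152, 99, 72 and 29 mm, against the expected 151, 96, 71 and 28. The crop confirms three grey closed tins, the open one and the lid, with the yellow and purple ones clearly distinct. Now the first move: a wrist look over L and the lid.

```bash
cat >> h.py <<'E'
YAW=-0.069
def down(yaw,flip=0):
    y=np.array([np.cos(yaw),np.sin(yaw),0])*(-1 if flip else 1); z=np.array([0,0,-1.]); x=np.cross(y,z)
    return R.from_matrix(np.c_[x,y,z]).as_quat()
def shot(name):
    c=viewer.get_calibration("wrist"); im=viewer.get_image("wrist")[:,:,::-1].copy(); cv2.imwrite(f"pics/{name}.png",im); np.save(f"pics/{name}.npy",c,allow_pickle=True); return c,im
def st(): print("t",round(manip.current_clock(),2),np.round(manip.current_tool_pos(),4),"F",np.round(manip.current_force(),1),"gap",round(manip.current_finger_gap(),4))
E
python3 - <<'E'
from h import *
for fl in (0,1):
    print(fl,[None if (q:=manip.solve_ik([x,y,z],down(YAW,fl))) is None else np.round(q,2).tolist() for x,y,z in [(.472,-.045,.15),(.631,-.132,.25),(.65,.152,.12),(.46,.309,.3),(.46,.309,.02),(.477,-.286,.06)]])
Q=None
for fl in (1,0):
    try: manip.move_pose([.45,.22,.32],down(YAW,fl)); break
    except manip.PlanningError as e: print(fl,e)
st(); shot("w1")
manip.move_pose([.40,.20,.32],down(YAW,fl)); shot("w2"); print(fl,manip.current_q()); st()
a=np.hstack([cv2.imread("pics/w1.png"),cv2.imread("pics/w2.png")]); cv2.imwrite("pics/w12.png",cv2.resize(a,(800,300)))
E
```

```text
0 [[0.84, 0.41, -0.95, 2.04, 0.43, 0.9, -0.42], [0.83, 0.64, -1.01, 1.53, 0.55, 1.28, -0.32], [0.29, 0.77, -0.86, 1.58, 0.64, 1.09, -0.8], [0.3, 0.53, -1.29, 1.69, 0.53, 1.33, -1.16], [0.07, 0.84, -0.96, 1.91, 0.89, 0.9, -1.42], [1.0, 0.62, -0.65, 1.9, 0.52, 0.79, -0.01]]
1 [[-0.98, 0.67, 1.36, 2.09, -0.78, 1.05, -2.42], [-0.55, 0.67, 1.11, 1.58, -0.62, 1.28, -2.56], [0.48, 1.05, -1.31, 1.57, 1.03, 1.34, 2.12], [0.3, 0.53, -1.29, 1.69, 0.53, 1.33, 1.98], [0.25, 1.12, -1.31, 1.91, 1.21, 1.2, 1.54], [-0.3, 0.88, 1.13, 1.94, -0.97, 1.0, -1.91]]
t 3.08 [0.4505 0.2193 0.3199] F [-0.4  0.4  0.3] gap 0.0913
1 [ 0.79364965  0.17854922 -1.42587049  1.89293116  0.18930369  1.22756693
  2.37631844]
t 3.56 [0.4009 0.1992 0.3203] F [-1.  -0.5  0.5] gap 0.0916
```

View pics/w12.png

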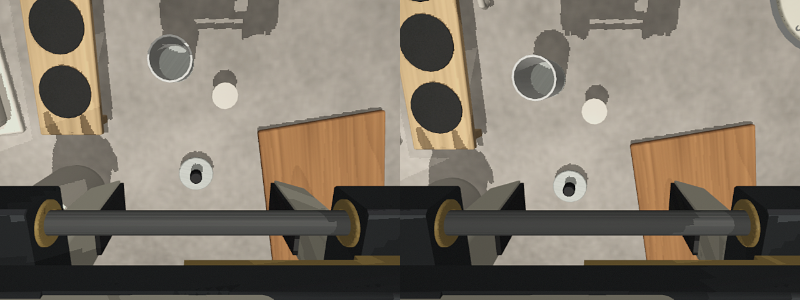

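The two wrist views show L's bright rim at about (274,95) and (215,125), and the lid at about (314,278) and (272,298) in full-size pixels. Next I fit ellipses and triangulate both.

Run:
```python
from h import *
T=viewer.get_calibration("top")
W=[(np.load(f"pics/{n}.npy",allow_pickle=True).item(),cv2.imread(f"pics/{n}.png")) for n in("w1","w2")]
def ell(im,uv,r,thr):
    g=im.min(2).copy(); m=np.zeros_like(g); cv2.circle(m,uv,r,255,-1); b=((g>thr)&(m>0)).astype(np.uint8)
    cs,_=cv2.findContours(b,cv2.RETR_EXTERNAL,cv2.CHAIN_APPROX_NONE)
    h=cv2.convexHull(np.vstack([c for c in cs if len(c)>15])); return cv2.fitEllipse(h)
for k,uvs,r,thr in (("L",((274,95),(215,125)),46,185),("lid",((314,278),(272,298)),36,170)):
    E=[ell(im,uv,r,thr) for (c,im),uv in zip(W,uvs)]; print(k,[np.round(np.r_[e[0],e[1]],1) for e in E])
    print(tri([(c,e[0]) for (c,_),e in zip(W,E)]),[onz(c,e[0],.105 if k=="L" else .017) for (c,_),e in zip(W,E)])
B=[blob(im,uv,12,70) for (c,im),uv in zip(W,((314,282),(272,302)))];print(B)
print([onz(c,b[0],.028) for (c,_),b in zip(W,B) if b])
print("L top",onz(T,(266.4,268.2),.105))
for n,p in(("pad1",(.6505,.1524,.053)),("pad2",(.644,.058,.053))): print(n,[np.round(proj(c,p)) for c,_ in W],[ (lambda b: b and np.round(np.r_[b[0],onz(c,b[0],.053)],3))(blob(im,proj(c,p),25,60)) for c,im in W])
```

```text
L [array([270.9, 101.2,  58. ,  73.2]), array([214. , 124.1,  69.7,  75.1])]
(array([0.48434722, 0.11998608, 0.08664543]), np.float64(3.57301580882144)) [array([0.48182623, 0.12393015, 0.105     ]), array([0.48101561, 0.11766912, 0.105     ])]
lid [array([317.6, 274. ,  60.3,  72.6]), array([275.5, 293.9,  59.7,  71. ])]
(array([0.45581891, 0.30654529, 0.0157919 ]), np.float64(0.18457700998756973)) [array([0.45572504, 0.30633552, 0.017     ]), array([0.45572706, 0.30586793, 0.017     ])]
[(array([313.02005731, 281.92550143]), np.int32(349), array([19, 23], dtype=int32)), (array([270.08595989, 302.40114613]), np.int32(349), array([19, 23], dtype=int32))]
[array([0.461235  , 0.31143938, 0.028     ]), array([0.46129136, 0.31129585, 0.028     ])]
L top [0.47864351 0.11826337 0.105     ]
pad1 [array([105., 149.]), array([ 59., 174.])] [array([1.03744e+02, 1.46450e+02, 6.51000e-01, 1.50000e-01, 5.30000e-02]), array([5.80850e+01, 1.72107e+02, 6.51000e-01, 1.50000e-01, 5.30000e-02])]
pad2 [array([91., 41.]), array([43., 71.])] [array([9.0096e+01, 4.0512e+01, 6.4500e-01, 5.7000e-02, 5.3000e-02]), array([4.1790e+01, 6.7866e+01, 6.4400e-01, 5.6000e-02, 5.3000e-02])]
```

XL first, by the knob.

```bash
cat >> h.py <<'E'
PAD={1:(.6505,.152),2:(.6440,.0575),3:(.6375,-.037),4:(.6309,-.1318)}
O=down(YAW,0)
def pick(x,y,zt,f,above=.09,lift=.14):
    manip.move_pose([x,y,zt+above],O); manip.servo_line([x,y,zt],vel=.12); st()
    effector.close(f_grip=f); st()
    manip.servo_line([x,y,zt+lift],vel=.18); st()
def place(x,y,zt,lift=.14,base=.054,via=None,up=.1):
    if via is not None: manip.servo_line(via,vel=.25)
    manip.servo_line([x,y,zt+lift],vel=.2); manip.servo_line([x,y,zt+base+.012],vel=.15); manip.servo_line([x,y,zt+base],vel=.04); st()
    effector.open_jaws(); st(); manip.servo_line([x,y,zt+base+up],vel=.2); st()
E
python3 - <<'E'
from h import *
manip.move_pose([.45,.05,.34],O); st()
pick(.472,-.045,.143,30)
shot("xl1")
E
```

```text
t 5.79 [0.45   0.0503 0.3398] F [-0.4  0.2 -0.3] gap 0.0917
t 7.33 [ 0.4728 -0.0448  0.1438] F [ 0.7 -0.1 -0.3] gap 0.0921
t 8.43 [ 0.4717 -0.045   0.1429] F [-0.6 -0.4  0.7] gap 0.0207
t 9.35 [ 0.471  -0.0449  0.2818] F [ 0.6  0.3 -4.1] gap 0.0208
```

View pics/xl1.png

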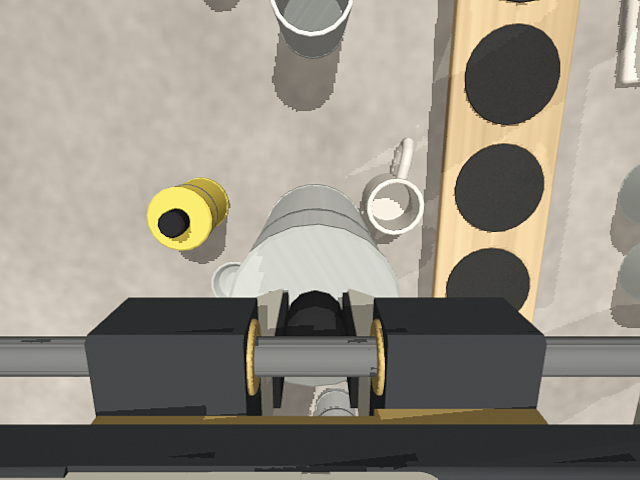

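XL is held and upright: the knob sits between the pads at (315,315), and the force shows its weight. Now I place it and fetch L.

Run:
```python
from h import *
place(*PAD[4],.143)
# L round the body: grasp point 80 mm up -> tip at 61 mm
p=manip.current_tool_pos(); manip.servo_line([p[0]-.05,p[1]+.1,.33],vel=.25)
pick(.480,.118,.061,25,above=.14,lift=.13)
shot("l1")
```

```text
t 11.55 [ 0.6307 -0.1318  0.1968] F [ 0.5  0.1 -3.7] gap 0.0204
t 12.76 [ 0.6309 -0.1318  0.197 ] F [-0.1 -0.4  0.1] gap 0.0918
t 13.41 [ 0.6304 -0.1315  0.2961] F [ 0.4  0.7 -1. ] gap 0.092
t 16.23 [0.4806 0.1181 0.0616] F [-0.6 -0.9 -1.3] gap 0.0917
t 16.84 [0.48   0.1181 0.0611] F [-0.7  1.2  2.8] gap 0.0606
t 17.72 [0.4791 0.1179 0.1901] F [ 0.4  0.7 -1.5] gap 0.0606
```

View pics/l1.png

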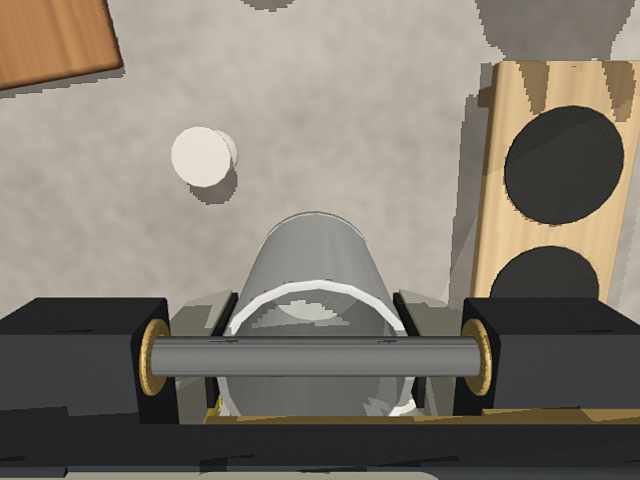

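L is gripped (gap 60.6 mm) and upright, so I place it on pad3 and then take M to pad2.

Run:
```python
from h import *
place(*PAD[3],.061,lift=.13,up=.16)
manip.servo_line([.482,-.1465,.26],vel=.25)
pick(.482,-.1465,.089,25,above=.12,lift=.14)
place(*PAD[2],.089,lift=.14,via=[.482,.0575,.229],up=.13)
shot("m1")
```

```text
t 20.05 [ 0.6374 -0.037   0.1149] F [-0.5 -0.9 -0.9] gap 0.0606
t 20.76 [ 0.6375 -0.037   0.115 ] F [-0.5 -0.4  0. ] gap 0.092
t 21.71 [ 0.6367 -0.0367  0.2737] F [ 0.7  0.5 -0.1] gap 0.0917
t 24.09 [ 0.4827 -0.1467  0.0897] F [0.6 0.6 0.1] gap 0.0917
t 25.19 [ 0.4818 -0.1465  0.0889] F [-1.3  0.4  0.4] gap 0.021
t 26.12 [ 0.4812 -0.1461  0.228 ] F [-0.4  0.5 -1.3] gap 0.021
t 29.13 [0.6438 0.0575 0.1428] F [-0.9  0.  -2.2] gap 0.021
t 30.33 [0.644  0.0575 0.143 ] F [0.8 0.5 0.5] gap 0.0916
t 31.13 [0.6432 0.0576 0.2718] F [-0.7  0.2 -0.6] gap 0.092
```

View pics/m1.png

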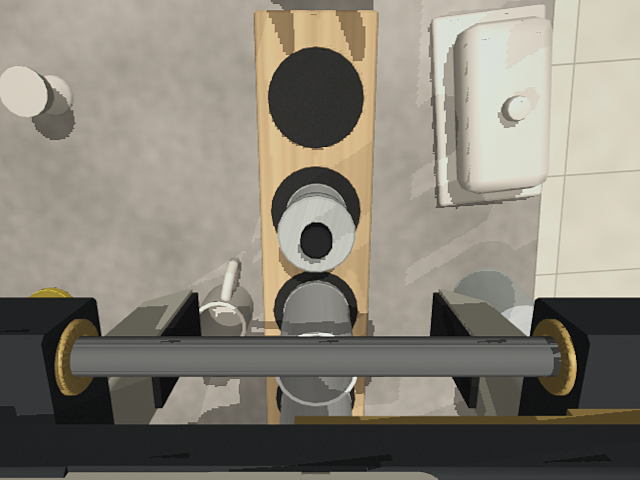

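M stands on pad2. Now S goes to pad1, then the lid gets picked.

Run:
```python
from h import *
manip.servo_line([.477,-.2855,.26],vel=.25)
pick(.477,-.2855,.0635,20,above=.12,lift=.16)
place(*PAD[1],.0635,lift=.16,via=[.477,.152,.2235],up=.15)
pick(.4605,.310,.020,12,above=.14,lift=.24)
shot("lid1")
im=viewer.get_image("top")[:,:,::-1]; cv2.imwrite("pics/top1.png",im)
a=np.hstack([cv2.imread("pics/lid1.png"),im]); cv2.imwrite("pics/lid_top.png",cv2.resize(a,(800,300),interpolation=cv2.INTER_AREA))
```

```text
t 34.42 [ 0.4776 -0.286   0.0643] F [0.  0.3 0.3] gap 0.0916
t 35.52 [ 0.4769 -0.2855  0.0634] F [-0.2 -0.4 -0.5] gap 0.0215
t 36.56 [ 0.4763 -0.2849  0.2224] F [ 0.7  0.5 -1.2] gap 0.0211
t 40.7 [0.6503 0.152  0.1173] F [-0.1 -1.3 -1.4] gap 0.0213
t 41.9 [0.6505 0.152  0.1175] F [-0.9  0.2 -0.2] gap 0.0918
t 42.8 [0.6496 0.152  0.2661] F [-0.3  0.1 -1.3] gap 0.092
t 45.17 [0.4611 0.3104 0.0207] F [-0.6  0.5  0.3] gap 0.092
t 46.26 [0.4604 0.31   0.02  ] F [ 0.1 -0.2 -0.2] gap 0.0217
t 47.74 [0.4598 0.3096 0.2589] F [ 0.4 -0.4 -0.5] gap 0.0214
```

View pics/lid_top.png

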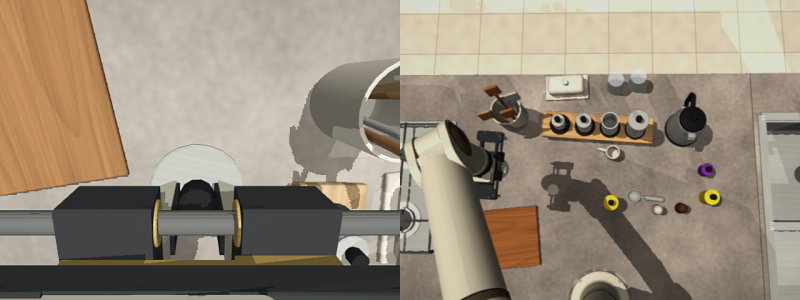

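The lid is held level. In the top view all four tins stand on their pads in order. I'll measure where they stand and where L's mouth is before inserting the lid.

Run:
```python
from h import *
T=viewer.get_calibration("top"); im=cv2.imread("pics/top1.png")
for n,k,z in(("xl",4,.053+.151),("m",2,.053+.096),("s",1,.053+.071)):
    p=proj(T,[*PAD[k],z]); m=np.zeros(im.shape[:2],np.uint8)
    cv2.circle(m,tuple(int(v) for v in np.round(p)),8,1,-1); m[im.max(2)>60]=0; c=np.array(np.nonzero(m))[::-1].mean(1)
    print(n,p,c,onz(T,c,z)[:2]-PAD[k])
p=proj(T,[*PAD[3],.158]); print("L pred",p)
x,y=[int(v) for v in np.round(p)]
cv2.imwrite("pics/Lz.png",cv2.resize(im[y-30:y+31,x-100:x+61],(0,0),fx=4.9,fy=4.9,interpolation=cv2.INTER_CUBIC)); print(x,y)
S=cv2.cvtColor(viewer.get_image("scene"),cv2.COLOR_RGB2BGR); cv2.imwrite("pics/scene1.png",S)
```

```text
xl [382.66371628 190.03000358] [382.31395349 190.05813953] [-5.81997258e-05  7.23440525e-04]
m [293.10595864 190.67441405] [293.09722222 190.54166667] [2.97356587e-04 2.18464710e-05]
s [251.60609688 190.71585888] [251.52777778 190.54166667] [0.00039974 0.00018358]
L pred [336.5012897  192.47606841]
337 192
```

View pics/Lz.png

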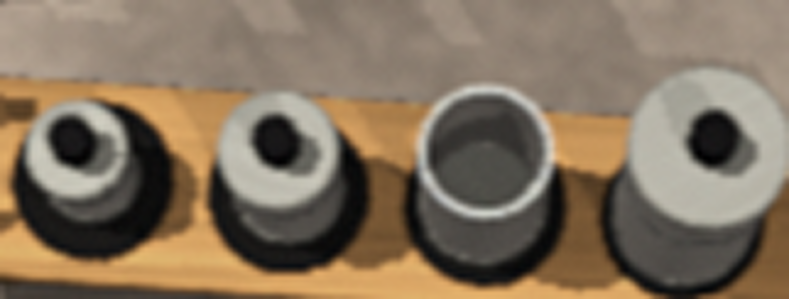

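The tins stand within 1 mm of the pad centres. L's mouth is at (336,192.4), about 1 mm towards +y of nominal. Inserting the lid.

Run:
```python
from h import *
x,y=.6375,-.0362
manip.servo_line([.46,.2,.26],vel=.2); manip.servo_line([x,y,.26],vel=.2)
manip.servo_line([x,y,.19],vel=.12); st(); manip.servo_line([x,y,.172],vel=.04); st(); manip.servo_line([x,y,.1665],vel=.03); st()
manip.sleep(.2); effector.open_jaws(); st()
manip.servo_line([x,y,.30],vel=.15); manip.servo_line([.45,.05,.34],vel=.25); st()
manip.move_pose([.35,-.35,.35],O)
a=[viewer.get_image(n)[:,:,::-1] for n in("top","scene")]
cv2.imwrite("pics/top2.png",a[0]);cv2.imwrite("pics/scene2.png",a[1])
t=cv2.resize(a[0][150:240,220:420],(800,360),interpolation=cv2.INTER_CUBIC); s=cv2.resize(a[1][195:345,220:420],(320,240),interpolation=cv2.INTER_CUBIC)
o=np.zeros((600,800,3),np.uint8);o[:360]=t;o[360:,:320]=s; cv2.imwrite("pics/fin.png",o)
T,S=[viewer.get_calibration(n) for n in("top","scene")]
p=[x,y,.053+.121]; b=[blob(i,proj(c,p),6,60) for i,c in zip(a,(T,S))]; print(b,[proj(c,p) for c in(T,S)])
if all(b): print(tri([(T,b[0][0]),(S,b[1][0])]))
```

```text
t 50.95 [ 0.638  -0.0362  0.1906] F [ 0.5 -0.6 -0. ] gap 0.0215
t 51.55 [ 0.6374 -0.0363  0.1718] F [ 0.7 -0.3 -1.1] gap 0.0213
t 51.88 [ 0.6373 -0.0363  0.1663] F [-0.4  0.2 -0.7] gap 0.0213
t 53.28 [ 0.6375 -0.0362  0.1665] F [-1.2 -0.4  0.4] gap 0.0919
t 55.32 [0.4506 0.0495 0.3398] F [ 0.   0.7 -0.3] gap 0.0921
[(array([335.3875, 190.45  ]), np.int32(80), array([10, 10], dtype=int32)), (array([285.34408602, 235.37634409]), np.int32(93), array([ 9, 12], dtype=int32))] [array([336.23679151, 190.63175593]), array([285.47640863, 235.29030587])]
(array([ 0.63815839, -0.03499649,  0.17475869]), np.float64(0.3548579075506927))
```

View pics/fin.png

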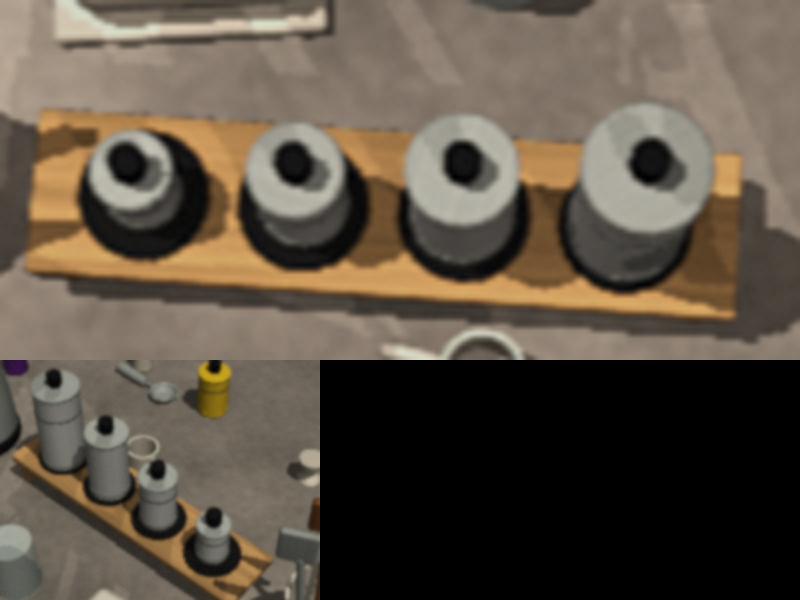

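All four tins are upright, in order and centred. The lid's knob centre measures 174.8 mm high against 174 expected for a seated lid, and it sits level.

```bash
python3 -c "
from h import *
st(); print(manip.hand_in())"
```

```text
t 56.94 [ 0.351  -0.349   0.3497] F [ 0.2 -0.1 -0.6] gap 0.0919
the job is handed in; nothing more can be done
None
```

Job handed in at about 57 s: the four tins stand upright on their pads, largest next to the kettle, and the loose lid is seated on the open tin.

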